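Fit and tug-test the lid of a sharps container

ROBOT

A 6-joint arm with a two-finger parallel gripper is mounted at the origin on the work surface. World frame = base frame: x ahead of the robot, y to its left, z up, the work surface at z = 0. Lengths are in mm, angles in rad, forces in N, time in s.
With the tool pointing down it reaches from about 275 to 1000 mm from the base axis. Payload 8.4 kg.
Tool frame: the origin (TCP) lies on the centre line of the jaws, within the pads' length; the fingertips stand r.tip_reach ahead of it and the grasp point (between the pads) lies 11 mm behind it (r.tip_reach is the distance from the TCP to the fingertips, in mm); z points along the fingers, y is the line along which they close (so a half turn about z gives the same grasp; the last joint's range is limited). The gripper opens to 85 mm and grips with 20 to 120 N. Pads are 22 mm wide; open, the fingers measure 114 mm over their backs; the gripper's body (76 mm by 85 mm) begins 54 mm behind the grasp point. The pads swing forward as they close: fully open they stand 13 mm farther back than shut.
Start: joints at [-1.24, 0.353, 1.633, -0, 1.155, -0.002], TCP at [204.18, -590.71, 239.281] pointing down, gripper open.
Joint ranges: [-2.63, 2.63], [-0.92, 2.1], [0.06, 2.66], [-1.3, 4.44], [0, 2.69], [-3.02, 3.02]. Speed limits (rad/s): [2.22, 2.22, 2.79, 3.14, 3.14, 3.14].

INTERFACE

Orientations are given as [roll, pitch, yaw] about the fixed x, y, z axes, in that order (R = Rz(yaw) Ry(pitch) Rx(roll)).
In Python, from rig import r gives the robot as it stands.
- The arm moves only by the tool carry_out, never from a script. Its argument "targets" is a list of rows, each an object with "dp": the shift along the tool's x, y, z in mm, a list of three; "yaw": the turn about the tool's z in degrees. A call has 1 to 12 rows; each row is the pose to reach, as a shift and turn from the pose commanded when the call began, along the tool's axes at that moment; what a row does not reach only later rows make up. A row lasts 1/8 s, in which the tool goes at most 62.5 mm and 10.7 degrees, less where a joint would pass 70% of its speed; a pose out of reach is approached as far as the arm can. A call with a gripper value outside its range is refused whole. "fingers" is the opening, from -1 (shut) to 1 (fully open), so that 0 is half open, set as the call begins (left out, the last holds). The fingers move at their own pace and stop on an object; "grip_force" is the grip in N (left out, the last holds). Time passes only in rows, so rows that repeat a pose let the fingers close. It gives the time, the measured TCP pose, the force, the opening and the grip force at its end, in the units of the state.
- r.sense(): the state, without advancing time (a new reading comes with each control period).
- r.grab_frame(name): name is "scene" or "top" or "wrist"; returns the picture (480x640x3 uint8, red, green, blue); there is no depth.
- r.get_calibration(name): a dict with "fx", "fy", "cx", "cy" (pixels), "rvec" (rotation vector, rad) and "tvec" (3), from world to camera coordinates, as OpenCV has them. Camera axes: x right, y down, z forward; pixel columns grow to the right and rows downward; lengths in mm; the calibration is good to about 2 mm. A picture is of the moment at which its call begins: read the wrist's pose just before it. get_calibration takes no time and is no camera call; for the wrist camera it gives the pose at the moment of the call.
- r.sign_off(): hands the job in; it is judged then, once.
The state is a dict: "clock": time; "qpos": joint angles; "qvel": joint speeds; "joint_efforts": joint torques, N m; "eef_pos": TCP position; "tcp_rot": TCP orientation; "contact_force": force on the tool from outside, world axes, zero at the start; "wrist_torque": the same for the moment, N m; "opening": opening from 0.0 (shut) to 1.0 (fully open); "grasp_force": force on a finger pad.
Only numpy, scipy, OpenCV 4.12 (cv2) and the standard library are available. Lean on these libraries where they do the work, as an engineer would, in place of code of your own. Each camera call takes 0.05 s, during which the arm holds its last target. There are 200 camera calls.

TASK

Set up the new sharps container for the tattoo station: put the loose lid on the tub and press it down, without forcing it, until its clips have snapped under the tub's flange and it sits fully home all round. Then prove that it holds: pull straight up on the lid's hopper with slowly rising force until you reach about 10 newtons, keep that pull for about a second without going much harder, and let go with the lid still fully on. Leave the bottles, the jar and the tattoo machine where they are.

Things in the scene. Friction and masses are not known exactly. Their poses are not given: they have to be found in the camera images.
- lid: The loose white round lid, 123 mm across, 49 mm high in all, about 100 g. It starts lying right way up on the counter. Origin: centre of its underside (the lower edge of its 20 mm deep skirt); z up through the lid, x along the long side of its hopper. Four spring clips hang in gaps of the skirt, at its +x, -x, +y and -y sides. Any yaw fits the tub.
- lid_seat (a point): Centre of the underside of the lid's 3 mm thick deck, 20 mm above the lid's origin. Fully home, the deck lies on the tub's rim and this point coincides with tub_rim. Below the deck a plug centres the lid in the tub's mouth: 1.5 mm clearance all round once in, and a conical nose that catches up to about 5 mm off-centre.
- lid_hopper (a point): Centre of the lid's hopper, 36 mm above the lid's origin: the upright box-shaped drop-in chute on top of the deck, rigid, 56 mm long (lid's x), 42 mm wide (lid's y, two flat parallel sides to grip), open above. It stands 26 mm high, from the deck's top (23 mm above the lid's origin) to 49 mm.
- clip_hook_a (a point): Inner tip of the flat hook of one of the four like spring clips, the one on the lid's +x side: 53.2 mm from the lid's axis and 9.4 mm above the lid's origin when relaxed. It is rooted in the flexing edge of the deck, swings outward over the flange as the lid is pressed on, and is drawn slightly inward when the seated lid is pulled.
- clip_hook_b (a point): The same point of the opposite clip, on the lid's -x side.
- tub: The red round tub of the sharps container, open above, fixed upright in a steel bracket screwed to the counter. 102 mm across at the mouth, 115 mm high; any lid yaw fits. Origin: centre of the bracket's underside on the counter; z up. The lid's skirt and clips go over the outside of its mouth.
- tub_rim (a point): Centre of the tub's mouth at the height of its rim, 115 mm above the tub's origin. Pressing the lid down, the clips meet the flange with the deck about 10 mm above the rim; the resistance grows to 5 to 12 N with it about 4 mm up, then gives way, the clips snap under the flange at about 1 mm, and the deck stops dead on the rim. Pressing with over 80 N would crack the lid.
- tub_flange (a point): Centre of the tub at the top of its flange, the 3 mm thick ledge that sticks out 4 mm all round the outside of the mouth, 6 mm below the rim. The clips hook under it. Pulled up, the seated lid has about 1.6 mm of free play, then the hooks bite and the force climbs steeply, some 10 N in 0.3 mm. More than 25 N strains the clips.
- ink_bottle: Bystander: small ink bottle, 33 mm across, 88 mm high, standing. Origin at the centre of its foot.
- soap_bottle: Bystander: green-soap bottle, 42 mm across, 94 mm high, standing. Origin at the centre of its foot.
- jelly_jar: Bystander: jar, 62 mm across, 55 mm high, standing. Origin at the centre of its foot.
- machine: Bystander: brass coil tattoo machine lying on its side, about 150 mm long (its x), 65 mm wide, 25 mm high. Origin on the counter, near its middle.
Mind the look-alikes: they are no part of the job. Several things look just like the lid: the one meant starts farthest to the robot's right.

How it is judged:
By the outcome, as a careful person would: the job done as asked, in the order asked, and still so for the second after the job is handed in, with the robot touching nothing.
It also fails if it takes over 64 s, if anything falls off the work surface, if the arm or the gripper's body presses on something with over 40 N, if the wrist force passes 120 N, or if a joint passes its speed limit or range.

## Working session

There is one attempt and no reset: what is moved stays moved. The work goes in short steps, Python scripts to look and compute and a tool call to move; the robot and the scene stay as the last step left them, time stands still between calls to the robot, and variables do not carry over. Pictures are saved under pics/ and viewed, at most 10 in all, crops included, and the job is handed in when it is done.

Besides the shell and the picture viewer there is one more tool, called after "Request:" as name(argument=value, ...) on one line, values as JSON. carry_out: Moves the arm, as the interface text tells. Its arguments: {"type":"object","properties":{"targets":{"type":"array","items":{"type":"object","properties":{"dp":{"type":"array","items":{"type":"number"}},"yaw":{"type":"number"}}}},"fingers":{"type":"number"},"grip_force":{"type":"number"}},"required":["targets"]}

```bash
mkdir -p pics; ls; python3 - <<'E'
from rig import r
import cv2,numpy as np
print(r.tip_reach)
ims=[]
for n in("scene","top"):
    im=r.grab_frame(n); cv2.imwrite(f"pics/{n}0.png",im[:,:,::-1]); c=r.get_calibration(n); print(n,c)
s=r.sense();print(s)
E
```

```text
pics
8.0
scene {'fx': 480.26167410069746, 'fy': 480.26167410069746, 'cx': 319.12392869364294, 'cy': 232.5106526867529, 'rvec': array([ 2.08156338,  0.55742286, -0.29263592]), 'tvec': array([-474.59217761,  -20.78950864, 1138.3742499 ])}
top {'fx': 550.0524871396142, 'fy': 550.0524871396142, 'cx': 317.7213386506729, 'cy': 235.62714709747996, 'rvec': array([ 2.18774374, -2.15701134,  0.09643723]), 'tvec': array([ 73.32902504, 504.78749041, 906.19571991])}
{'clock': 0.1, 'qpos': array([-1.24038585e+00,  3.53575740e-01,  1.63410996e+00, -6.23562921e-06,
        1.15522396e+00, -2.45042084e-03]), 'qvel': array([-0.0012792 , -0.00022093, -0.00172966,  0.00130045,  0.00101864,
       -0.00016464]), 'joint_efforts': array([-2.52651298e-04, -6.06356335e+01, -3.42817748e+01, -8.55140888e-05,
        3.77841963e-03,  2.43363968e-05]), 'eef_pos': array([ 204.03848861, -590.27530071,  238.61724958]), 'tcp_rot': array([-3.14027564e+00,  2.47434984e-06,  3.32863425e-01]), 'contact_force': array([0.13397847, 1.35517009, 0.18370524]), 'wrist_torque': array([0.06717817, 0.03884656, 0.0129566 ]), 'grasp_force': 0.0, 'opening': 1.0006804089555987}
```

View pics/scene0.png

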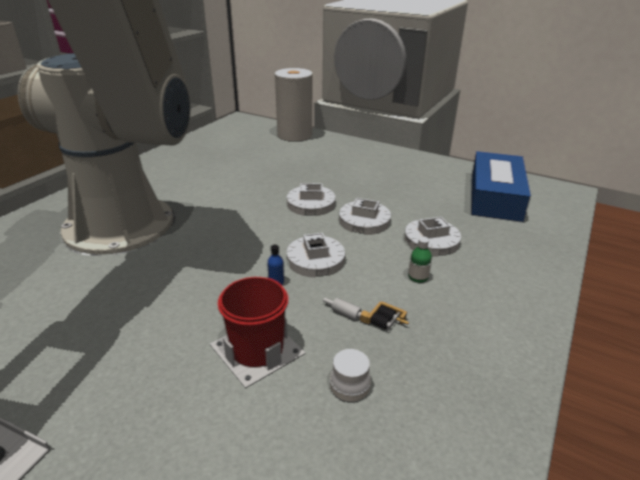

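View pics/top0.png

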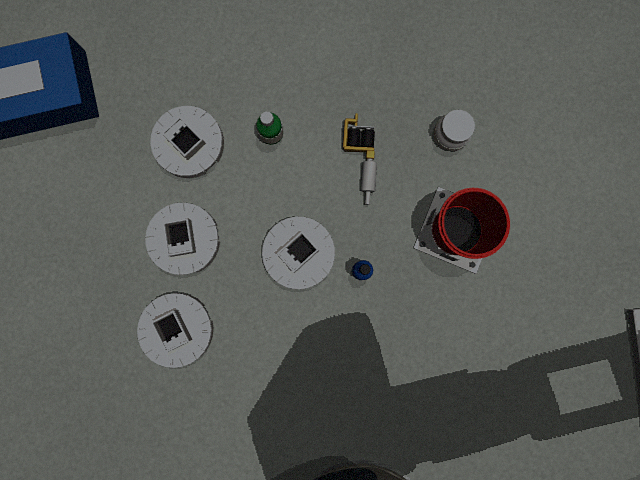

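The scene and top views show four lids. The one farthest right (lowest y) is at top (298,252), which is scene (316,254). The tub mouth is at top (473,223), which is scene (253,302). The ink bottle, top (362,270), stands between them.

```bash
cat > h.py <<'E'
import cv2,numpy as np
def P(c):
    R=cv2.Rodrigues(np.array(c['rvec']))[0];K=np.array([[c['fx'],0,c['cx']],[0,c['fy'],c['cy']],[0,0,1.]])
    return R,np.array(c['tvec']).ravel(),K
def ray(c,uv):
    R,t,K=P(c);d=R.T@np.linalg.inv(K)@np.array([uv[0],uv[1],1.]);return -R.T@t,d/np.linalg.norm(d)
def plane(c,uv,z):
    o,d=ray(c,uv);return o+d*(z-o[2])/d[2]
def tri(a,b):
    A=np.zeros((3,3));y=np.zeros(3)
    for o,d in(a,b):
        M=np.eye(3)-np.outer(d,d);A+=M;y+=M@o
    p=np.linalg.solve(A,y);return p,[np.linalg.norm((np.eye(3)-np.outer(d,d))@(p-o)) for o,d in(a,b)]
def comp(mask,uv,rad=60):
    n,l,s,c=cv2.connectedComponentsWithStats(mask.astype(np.uint8))
    k=min((i for i in range(1,n) if s[i,4]>60),key=lambda i:np.hypot(*(c[i]-uv)));return l==k,s[k],c[k]
def red(im):
    i=im.astype(int);return (i[...,0]>90)&(i[...,1]<70)&(i[...,2]<70)
E
python3 - <<'E'
from h import *
from rig import r
T={}
for n,lu,tu in(("scene",(316,254),(253,302)),("top",(298,252),(473,223))):
    im=r.grab_frame(n);c=r.get_calibration(n)
    i=im.astype(int)
    m=(i.min(2)>140)&(i.max(2)-i.min(2)<40); m=cv2.morphologyEx(m.astype(np.uint8),cv2.MORPH_CLOSE,np.ones((9,9)))
    M,s,ce=comp(m,lu);cn=max(cv2.findContours(M.astype(np.uint8),0,1)[0],key=cv2.contourArea)
    e=cv2.fitEllipse(cn);print(n,"lid",s,e,plane(c,e[0],20))
    i0=i[...,0];rm=(i0>50)&(i[...,1]<0.45*i0)&(i[...,2]<.45*i0)
    M,s,ce=comp(rm,tu)
    print("tub",s,ce); T[n]=(c,e,M)
    np.save(f"m_{n}.npy",M)
    # bright rim
    b=(i0>130)&(i[...,1]<70)
    print("bright",b.sum(),cv2.fitEllipse(cv2.convexHull(np.argwhere(b&M)[:,::-1].astype(np.int32))))
    e2=cv2.fitEllipse(cv2.convexHull(np.argwhere(b&M)[:,::-1].astype(np.int32)));T[n]+=(e2,)
    print(plane(c,e2[0],115))
    v=im[:,:,::-1]; 
print("lid tri",tri(ray(T['scene'][0],T['scene'][1][0]),ray(T['top'][0],T['top'][1][0])))
print("tub tri",tri(ray(T['scene'][0],T['scene'][3][0]),ray(T['top'][0],T['top'][3][0])))
a=r.grab_frame("top")[210:300,255:345,::-1];b=r.grab_frame("scene")[225:285,270:360,::-1]
t=r.grab_frame("top")[180:280,410:520,::-1]
f=lambda x:cv2.resize(x,(400,300),interpolation=cv2.INTER_CUBIC)
cv2.imwrite("pics/c1.png",np.vstack([np.hstack([f(a),f(b)]),np.hstack([f(t),f(r.grab_frame('wrist')[:,:,::-1])])]))
c=r.get_calibration("wrist");R,t,K=P(c);print("wristcam pos",-R.T@t,"fwd",R[2],"fx",c['fx'])
E
```

```text
scene lid [352 166  19   7  75] ((363.9346618652344, 168.58831787109375), (5.94271183013916, 19.25275421142578), 94.87008666992188) [386.36999248 536.65700913  20.        ]
tub [ 218  278   69   88 4282] [252.92316674 316.58921065]
bright 261 ((252.5797576904297, 301.1854248046875), (44.442222595214844, 69.61260986328125), 83.04508209228516)
[ 524.83424687 -169.86202205  115.        ]Traceback (most recent call last):
  File "<stdin>", line 8, in <module>
  File "h.py", line 16, in comp
    k=min((i for i in range(1,n) if s[i,4]>60),key=lambda i:np.hypot(*(c[i]-uv)));return l==k,s[k],c[k]
ValueError: min() iterable argument is empty
```

```bash
python3 - <<'E'
from h import *
from rig import r
T={}
S=cv2.imread("pics/scene0.png")[:,:,::-1];O=cv2.imread("pics/top0.png")[:,:,::-1]
print(O[252,268:284:3].tolist(),O[252,225:260:6].tolist(),S[262,290:300:3].tolist(),S[300,300:312:4].tolist())
W=r.grab_frame('wrist')
for n,im,lu,tu in(("scene",S,(316,254),(253,302)),("top",O,(298,252),(473,223))):
    c=r.get_calibration(n);i=im.astype(int)
    bg=np.median(i[235:300,100:520].reshape(-1,3),0).max()
    m=(i.min(2)>bg+22)&(i.max(2)-i.min(2)<45); m=cv2.morphologyEx(m.astype(np.uint8),cv2.MORPH_CLOSE,np.ones((5,5)))
    M,s,ce=comp(m,lu);cn=max(cv2.findContours(M.astype(np.uint8),0,1)[0],key=cv2.contourArea)
    e=cv2.fitEllipse(cv2.convexHull(cn));print(n,bg,"lid",s,e,plane(c,e[0],20))
    i0=i[...,0];rm=(i0>40)&(i[...,1]<0.45*i0)&(i[...,2]<.45*i0)
    M,s,ce=comp(rm,tu)
    b=(i0>110)&(i[...,1]<70)&M
    e2=cv2.fitEllipse(cv2.convexHull(np.argwhere(b)[:,::-1].astype(np.int32)))
    print("tub",s,"bright",b.sum(),e2,plane(c,e2[0],115)); T[n]=(c,e,e2)
for k in(1,2): print(("lid","tub")[k-1],tri(ray(T['scene'][0],T['scene'][k][0]),ray(T['top'][0],T['top'][k][0])))
f=lambda x:cv2.resize(x[:,:,::-1],(400,300),interpolation=cv2.INTER_CUBIC)
cv2.imwrite("pics/c1.png",np.vstack([np.hstack([f(O[210:300,255:345]),f(S[225:285,270:360])]),np.hstack([f(O[180:280,410:520]),f(W)])]))
c=r.get_calibration("wrist");R,t,K=P(c);print("wristcam pos",-R.T@t,"fwd",R[2],"right",R[0],"fx",c['fx'])
E
```

```text
[[129, 134, 136], [131, 134, 138], [105, 103, 101], [109, 107, 108], [120, 120, 120], [129, 131, 135]] [[100, 105, 96], [98, 103, 98], [102, 107, 99], [102, 104, 97], [108, 109, 104], [97, 98, 94]] [[99, 96, 91], [149, 148, 147], [183, 183, 184], [193, 193, 195]] [[144, 146, 138], [146, 148, 140], [145, 147, 140]]
scene 144.0 lid [287 235  58  33 993] ((315.32147216796875, 251.01283264160156), (33.343875885009766, 57.125083923339844), 90.81446838378906) [472.35100604 113.20683591  20.        ]
tub [ 218  278   70   88 4371] bright 516 ((252.71636962890625, 300.84600830078125), (46.72414779663086, 69.65889739990234), 82.24166870117188) [ 524.54502366 -169.11856187  115.        ]
top 102.0 lid [ 262  217   72   72 3559] ((298.0036315917969, 252.341064453125), (71.64933013916016, 71.8918685913086), 44.910118103027344) [475.15586284 113.42565248  20.        ]
tub [ 438  188   72   71 1051] bright 670 ((473.8100280761719, 222.7467803955078), (69.73995971679688, 71.76460266113281), 128.3875732421875) [ 518.2833686 -157.6432126  115.       ]
lid (array([474.05261239, 112.7142165 ,  21.02192437]), [np.float64(1.2346471618776076), np.float64(1.2346471618777413)])
tub (array([ 518.6637768 , -160.64622301,  106.15704208]), [np.float64(0.8559769081413532), np.float64(0.8559769081413487)])
wristcam pos [ 265.82384034 -568.95904715  371.68521895] fwd [-0.2472495  -0.08471267 -0.96524165] right [ 3.26099945e-01 -9.45335129e-01 -5.65854894e-04] fx 387.08062826375834
```

View pics/c1.png

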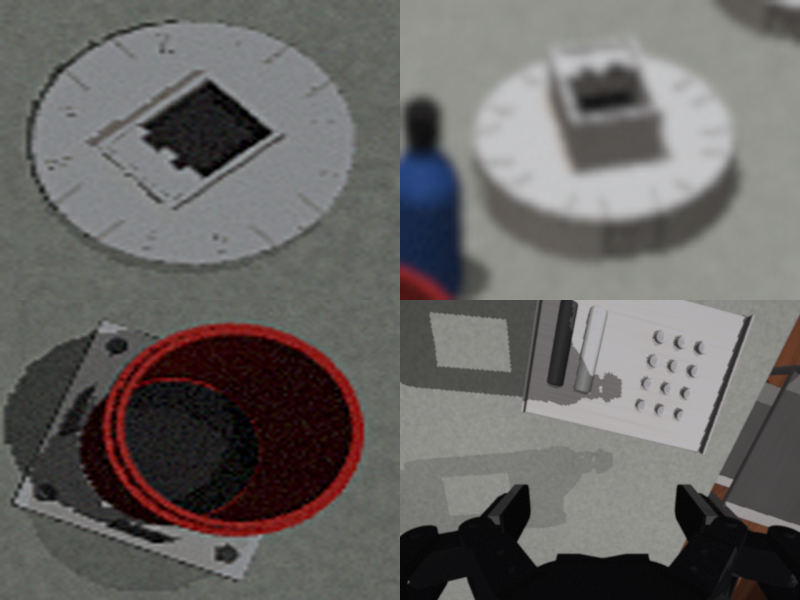

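The crop shows the hopper's long side running up and to the right in the top view, so its yaw is about -51° in the world. The triangulated lid is at (474,113), with the tub near (519,-160). I'm moving above the lid for a close look.

Request:
carry_out(targets=[{"dp":[40,-48,2],"yaw":-9},{"dp":[80,-96,5],"yaw":-18},{"dp":[121,-144,7],"yaw":-27},{"dp":[161,-192,10],"yaw":-36},{"dp":[202,-240,12],"yaw":-46},{"dp":[242,-288,15],"yaw":-55},{"dp":[283,-336,17],"yaw":-64},{"dp":[323,-384,20],"yaw":-73},{"dp":[364,-432,22],"yaw":-82},{"dp":[404,-480,25],"yaw":-91},{"dp":[445,-528,27],"yaw":-101},{"dp":[485,-576,30],"yaw":-110}], fingers=1, grip_force=40)

```text
clock: 1.75
eef_pos: [473.7, 111.0, 209.6]
tcp_rot: [3.141, 0.001, 2.259]
contact_force: [-0.6, -1.0, 0.7]
opening: 1.0
grasp_force: 0.0
```

Request:
carry_out(targets=[{"dp":[0,0,0],"yaw":0},{"dp":[0,0,0],"yaw":0},{"dp":[0,0,0],"yaw":0}])

```text
clock: 2.12
eef_pos: [472.6, 107.6, 209.4]
tcp_rot: [-3.141, -0.0, 2.251]
contact_force: [0.1, 0.3, 0.0]
opening: 1.001
grasp_force: 0.0
```

```bash
python3 - <<'E'
from h import *
from rig import r
s=r.sense();print(s['clock'],s['eef_pos'],s['tcp_rot'],s['contact_force'])
c=r.get_calibration("wrist");im=r.grab_frame("wrist");np.savez("w1.npz",im=im,**c)
cv2.imwrite("pics/w1.png",im[:,:,::-1])
for p in([474,113,0],[474,113,49]):
    R,t,K=P(c);q=K@(R@np.array(p)+t);print(q[:2]/q[2])
E
```

```text
2.125 [472.64651706 107.64736011 209.42849654] [-3.14110024e+00 -3.46212918e-05  2.25073836e+00] [0.07923581 0.27890042 0.01457759]
[329.46619221 203.92021555]
[330.38456798 215.53583661]
```

View pics/w1.png

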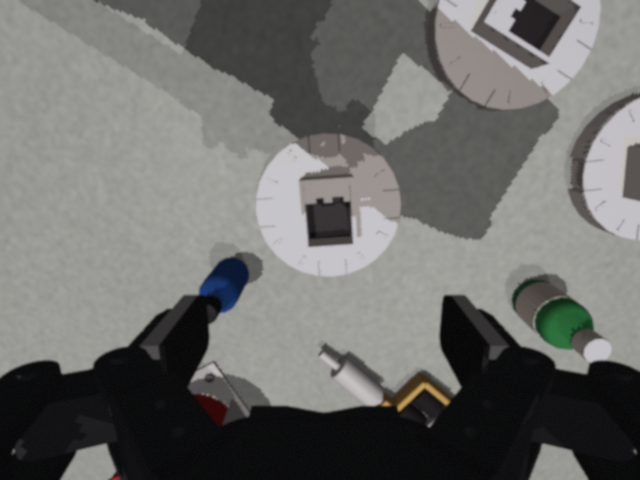

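The wrist view shows the lid disc centred at about (328.5,204.5) and the hopper rim corners at (301,178), (352,176), (353,244) and (308,246). The hopper is nearly aligned with the jaws.

```bash
python3 - <<'E'
from h import *
from rig import r
d=np.load("w1.npz");c={k:d[k] for k in('fx','fy','cx','cy','rvec','tvec')}
im=d['im'].astype(int)
ct=r.get_calibration('top')
# lid colour: neutral/warm vs. greenish counter
m=((im[...,0]-im[...,1])>-1)&(im.min(2)>105)
m=cv2.morphologyEx(m.astype(np.uint8),cv2.MORPH_OPEN,np.ones((3,3)))
M,s,ce=comp(m,(328,205));e=cv2.fitEllipse(cv2.convexHull(np.argwhere(M)[:,::-1].astype(np.int32)));print(s,e)
for uv in(e[0],(328.5,204.5)):
    print(plane(c,uv,21),tri(ray(c,uv),ray(ct,(298.0,252.3))))
k=[plane(c,u,49) for u in((301,178),(352,176),(353,244),(308,246))]
print(np.round(k,1),np.mean(k,0))
for a,b in((0,3),(1,2)):
    v=k[a]-k[b];print("long yaw",np.degrees(np.arctan2(v[1],v[0])),np.linalg.norm(v))
for a,b in((0,1),(3,2)):
    v=k[a]-k[b];print("short",np.degrees(np.arctan2(v[1],v[0])),np.linalg.norm(v))
# top view corners
k=[plane(ct,u,49) for u in((275.3,252.9),(301.8,231.6),(318.7,250.5),(293.7,272.1))];print(np.mean(k,0))
for a,b in((0,1),(3,2),(0,3),(1,2)):
    v=k[a]-k[b];print("top",np.degrees(np.arctan2(v[1],v[0])),np.linalg.norm(v))
print("ink",plane(ct,(362,270),60))
E
```

```text
[     0      0    640    412 156793] ((310.13922119140625, 186.70993041992188), (446.0689697265625, 1146.82470703125), 89.81092071533203)
[449.64247294 116.99427205  21.        ] (array([463.6534883 , 114.19193222,   0.63850689]), [np.float64(12.739531374909621), np.float64(12.739531374909681)])
[470.97699312 114.94386292  21.        ] (array([474.51933872, 113.40800459,   5.72958252]), [np.float64(1.6870346235367466), np.float64(1.6870346235367164)])
[[438.5 121.5  49. ]
 [467.4 146.8  49. ]
 [502.4 106.4  49. ]
 [475.8  82.8  49. ]] [471.02548799 114.38560043  49.        ]
long yaw 133.9404059426067 53.75656755119144
long yaw 130.86316163218788 53.43709618169758
short -138.8459791776016 38.47298613393669
short -138.43286524353073 35.58940436262798
[474.3438978  113.30889326  49.        ]
top 129.79597317663575 55.75473003013973
top 131.68515923643227 54.01069554883246
top 44.773914533924334 43.63588854225996
top 42.56028770429576 41.73932506108519
ink [445.62152259   8.07140839  60.        ]
```

Request:
carry_out(targets=[{"dp":[2,2,20],"yaw":-1},{"dp":[4,3,45],"yaw":-2},{"dp":[5,4,65],"yaw":-2},{"dp":[5,4,80],"yaw":-2},{"dp":[5,4,90],"yaw":-2},{"dp":[5,4,90],"yaw":-2},{"dp":[5,4,90],"yaw":-2}])

```text
clock: 3.05
eef_pos: [473.5, 115.1, 119.9]
tcp_rot: [3.141, 0.0, 2.287]
contact_force: [-0.6, 1.1, 0.2]
opening: 0.998
grasp_force: 0.0
```

```bash
python3 - <<'E'
from h import *
from rig import r
s=r.sense();print(s['clock'],s['eef_pos'],s['tcp_rot'],s['contact_force'])
c=r.get_calibration("wrist");im=r.grab_frame("wrist");np.savez("w2.npz",im=im,**c)
cv2.imwrite("pics/w2.png",im[:,:,::-1])
E
```

```text
3.05 [473.46066736 115.1412891  119.9338807 ] [3.14093241e+00 3.42322608e-04 2.28734011e+00] [-0.58026701  1.14885627  0.16225494]
```

View pics/w2.png

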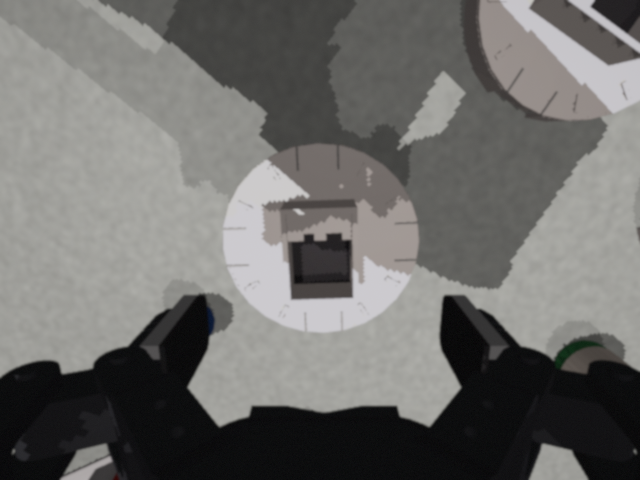

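The hopper is square to the jaws. The disc centre is at (321,238), and the hopper's front corners are at (290,298) and (352,297).

```bash
python3 - <<'E'
from h import *
L=lambda f:(lambda d:{k:d[k] for k in('fx','fy','cx','cy','rvec','tvec')})(np.load(f))
a,b=L("w1.npz"),L("w2.npz")
print(tri(ray(a,(328.5,204.5)),ray(b,(321,238))))
print("deck",plane(b,(321,238),21))
print(tri(ray(a,(353,244)),ray(b,(352,297))),tri(ray(a,(308,246)),ray(b,(290,298))))
p,q=plane(b,(352,297),49),plane(b,(290,298),49);v=p-q;print(p,q,np.degrees(np.arctan2(v[1],v[0]))+90,np.linalg.norm(v))
E
```

```text
(array([471.97543834, 113.55579269,  11.78620614]), [np.float64(0.21309577909106944), np.float64(0.21309577909121352)])
deck [470.15078988 115.41562158  21.        ]
(array([503.62773695, 105.16450147,  43.21674451]), [np.float64(0.2907333650623159), np.float64(0.29073336506231107)]) (array([475.98351821,  81.91500627,  46.08179804]), [np.float64(0.27863867986506696), np.float64(0.2786386798650147)])
[501.35867492 106.6213562   49.        ] [475.06923919  82.97019051  49.        ] 131.97598050698784 35.36258006907643
```

Request:
carry_out(targets=[{"dp":[1,-1.5,15],"yaw":0},{"dp":[1,-1.5,35],"yaw":0},{"dp":[1,-1.5,55],"yaw":0},{"dp":[1,-1.5,70],"yaw":0},{"dp":[1,-1.5,79],"yaw":0},{"dp":[1,-1.5,83],"yaw":0},{"dp":[1,-1.5,83],"yaw":0},{"dp":[1,-1.5,83],"yaw":0}])

```text
clock: 4.1
eef_pos: [471.7, 115.0, 36.9]
tcp_rot: [3.141, 0.0, 2.288]
contact_force: [0.6, 0.1, -0.3]
opening: 1.003
grasp_force: 0.0
```

Request:
carry_out(targets=[{"dp":[0,0,0]},{"dp":[0,0,0]},{"dp":[0,0,0]},{"dp":[0,0,0]},{"dp":[0,0,0]},{"dp":[0,0,0]},{"dp":[0,0,0]},{"dp":[0,0,0]}], fingers=-1, grip_force=60)

```text
schema error: expected keys dp, yaw
```

```bash
python3 - <<'E'
from h import *
from rig import r
s=r.sense();print(s)
a=r.grab_frame("scene");b=r.grab_frame("wrist")
cv2.imwrite("pics/g1.png",np.hstack([cv2.resize(a[190:290,250:382,::-1],(400,300),interpolation=2),cv2.resize(b[:,:,::-1],(400,300))]))
E
```

```text
{'clock': 4.1, 'qpos': array([ 2.36067979e-01,  4.43967405e-01,  2.07400298e+00,  3.63784697e-05,
        6.22733710e-01, -4.80688366e-01]), 'qvel': array([ 0.00109422, -0.00246697, -0.00054662,  0.00196793, -0.00057977,
        0.00094016]), 'joint_efforts': array([ 3.87584441e-03, -5.15499508e+01, -1.91514069e+01,  7.81443373e-05,
        1.18809734e-03,  1.68661296e-05]), 'eef_pos': array([471.6661725 , 115.01089705,  36.90554792]), 'tcp_rot': array([3.14079496e+00, 3.92024644e-04, 2.28752298e+00]), 'contact_force': array([ 0.57268812,  0.11382304, -0.3112603 ]), 'wrist_torque': array([ 0.03620318, -0.0127651 , -0.00418084]), 'grasp_force': 0.0, 'opening': 1.0028524191535875}
```

View pics/g1.png

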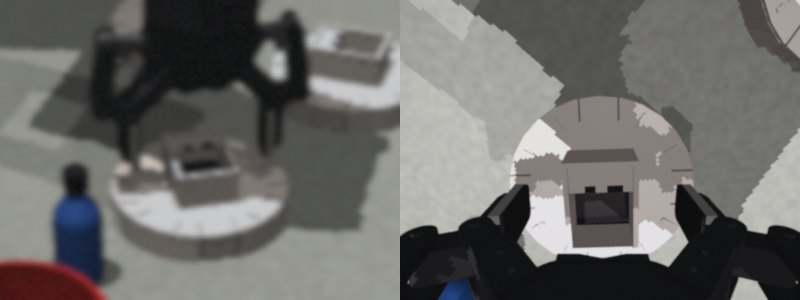

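The open fingers straddle the hopper, which is centred between them at about x 600 of the combined picture. The fingertips are still well above the deck, so I'm closing.

Request:
carry_out(targets=[{"dp":[0,0,0],"yaw":0},{"dp":[0,0,0],"yaw":0},{"dp":[0,0,0],"yaw":0},{"dp":[0,0,0],"yaw":0},{"dp":[0,0,0],"yaw":0},{"dp":[0,0,0],"yaw":0},{"dp":[0,0,0],"yaw":0},{"dp":[0,0,0],"yaw":0}], fingers=-1, grip_force=60)

```text
clock: 5.2
eef_pos: [471.6, 115.0, 37.0]
tcp_rot: [3.141, 0.0, 2.288]
contact_force: [-0.9, -0.6, 7.2]
opening: 0.48
grasp_force: 60.7
```

```bash
python3 - <<'E'
from h import *
from rig import r
s=r.sense();print({k:s[k] for k in('clock','eef_pos','tcp_rot','contact_force','wrist_torque','opening','grasp_force')})
b=r.grab_frame("wrist");a=r.grab_frame("scene")
cv2.imwrite("pics/g2.png",np.hstack([cv2.resize(a[190:290,250:382,::-1],(400,300),interpolation=2),cv2.resize(b[:,:,::-1],(400,300))]))
E
```

```text
{'clock': 5.2, 'eef_pos': array([471.63761066, 115.01058594,  36.9571728 ]), 'tcp_rot': array([3.14094310e+00, 3.55221580e-04, 2.28767273e+00]), 'contact_force': array([-0.9202879 , -0.61875155,  7.20784314]), 'wrist_torque': array([-0.05402659,  0.16767283,  0.09666121]), 'opening': 0.4802397021159534, 'grasp_force': 60.69751024246216}
```

View pics/g2.png

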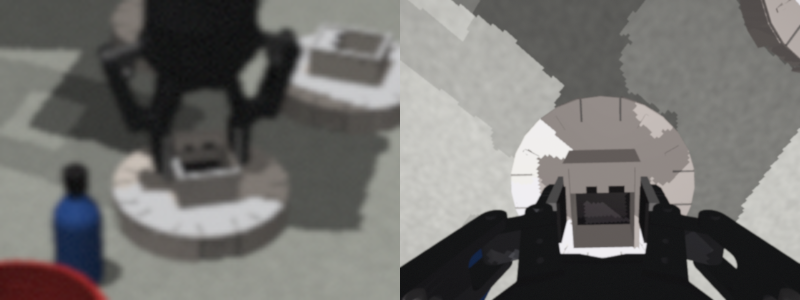

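The grip is good: 60 N, lid undisturbed. I'm lifting, then moving to a standoff from which the wrist camera sees the tub mouth past the lid.

Request:
carry_out(targets=[{"dp":[0,0,-4],"yaw":0},{"dp":[0,0,-15],"yaw":0},{"dp":[0,0,-40],"yaw":0},{"dp":[0,0,-80],"yaw":0},{"dp":[0,0,-120],"yaw":0},{"dp":[0,0,-160],"yaw":0},{"dp":[0,0,-200],"yaw":0},{"dp":[0,0,-240],"yaw":0},{"dp":[0,0,-258],"yaw":0},{"dp":[0,0,-263],"yaw":0},{"dp":[0,0,-263],"yaw":0}])

```text
clock: 6.68
eef_pos: [470.9, 114.8, 299.3]
tcp_rot: [-3.141, -0.0, 2.288]
contact_force: [0.8, 0.1, -1.2]
opening: 0.475
grasp_force: 60.4
```

Request:
carry_out(targets=[{"dp":[-15,-6,0],"yaw":0},{"dp":[-45,-19,0],"yaw":0},{"dp":[-85,-36,0],"yaw":0},{"dp":[-125,-53,0],"yaw":0},{"dp":[-165,-70,0],"yaw":0},{"dp":[-205,-87,0],"yaw":0},{"dp":[-245,-104,0],"yaw":0},{"dp":[-285,-121,0],"yaw":0},{"dp":[-320,-135,0],"yaw":0},{"dp":[-343,-145,0],"yaw":0},{"dp":[-343,-145,0],"yaw":0},{"dp":[-343,-145,0],"yaw":0}])

```text
clock: 8.18
eef_pos: [586.8, -238.4, 298.9]
tcp_rot: [-3.141, -0.001, 2.288]
contact_force: [-0.7, 0.9, -1.0]
opening: 0.475
grasp_force: 60.3
```

```bash
python3 - <<'E'
from h import *
from rig import r
s=r.sense();print({k:s[k] for k in('clock','eef_pos','tcp_rot','contact_force','wrist_torque','opening','grasp_force')})
c=r.get_calibration("wrist");im=r.grab_frame("wrist");np.savez("w3.npz",im=im,**c)
cv2.imwrite("pics/w3.png",im[:,:,::-1])
E
```

```text
{'clock': 8.175, 'eef_pos': array([ 586.81270863, -238.38602841,  298.92319031]), 'tcp_rot': array([-3.14134332e+00, -1.39386975e-03,  2.28755530e+00]), 'contact_force': array([-0.71209012,  0.85748577, -0.9970788 ]), 'wrist_torque': array([0.04857025, 0.01756565, 0.05229393]), 'opening': 0.4746410518102596, 'grasp_force': 60.289928913116455}
```

View pics/w3.png

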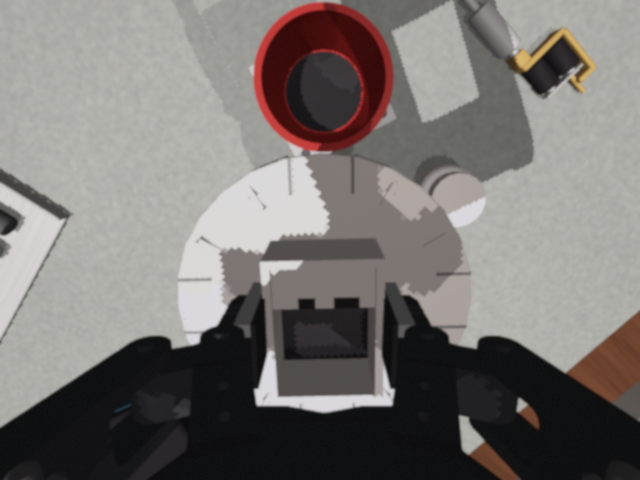

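The tub mouth is in view at the top of the picture, outer ellipse spanning columns 254–394 and rows 2–151. The lid disc hangs level, centred on column 324.

```bash
python3 - <<'E'
from h import *
from rig import r
d=np.load("w3.npz");c={k:d[k] for k in('fx','fy','cx','cy','rvec','tvec')};im=d['im']
def outer(im,c,win):
    i=im.astype(int);rm=(i[...,0]>45)&(i[...,1]<.45*i[...,0])&(i[...,2]<.45*i[...,0])
    w=np.zeros(rm.shape,bool);w[win]=1;rm&=w
    return cv2.convexHull(np.argwhere(rm)[:,::-1].astype(np.int32)).reshape(-1,2),rm
def circ(c,pts,z):
    q=np.array([plane(c,p,z)[:2] for p in pts]);A=np.c_[2*q,np.ones(len(q))];s=np.linalg.lstsq(A,(q**2).sum(1),rcond=None)[0]
    R=np.sqrt(s[2]+s[0]**2+s[1]**2);return s[:2],R,np.std(np.hypot(*(q-s[:2]).T)-R)
O=cv2.imread("pics/top0.png")[:,:,::-1];ct=r.get_calibration('top')
W=(slice(0,152),slice(250,400));Tw=(slice(180,262),slice(436,515))
for n,im,c,w in(("wrist",im,c,W),("top",O,ct,Tw)):
    h,rm=outer(im,c,w);e=cv2.fitEllipse(h);print(n,e)
    for z in(108,115):print(z,circ(c,h,z))
    # inner edge of rim: along rays from centre, first strong red going inward->outward
    i0=cv2.GaussianBlur(im[...,0],(3,3),0).astype(float);pts=[]
    for a in np.linspace(0,2*np.pi,72,endpoint=False):
        t=np.arange(.6,1.1,.005);rx,ry=e[1][0]/2,e[1][1]/2;R=(rx+ry)/2
        x=e[0][0]+t*R*np.cos(a);y=e[0][1]+t*R*np.sin(a);ok=(x>0)&(x<639)&(y>0)&(y<479)
        v=np.where(ok,i0[np.clip(y,0,479).astype(int),np.clip(x,0,639).astype(int)],0)
        k=np.where(v>.5*(np.median(v[:20])+v.max()))[0]
        if len(k):pts.append((x[k[0]],y[k[0]]))
    pts=np.array(pts);ei=cv2.fitEllipse(pts.astype(np.float32));print("inner",ei,circ(c,pts,115))
    if n=="wrist":re=(c,e,ei)
    else:
        for k in(1,2):print("tri",tri(ray(re[0],re[k][0]),ray(c,(e,ei)[k-1][0])))
# lid centre relative to TCP, deck top at TCP-14
c=re[0];s=r.sense();z=s['eef_pos'][2]-14
for u in((178,285),(471,285),(324,153)):print("lid",plane(c,u,z)-s['eef_pos'])
E
```

```text
wrist ((323.1588439941406, 76.52352905273438), (137.97219848632812, 148.08609008789062), 179.8848876953125)
108 (array([ 516.89591335, -159.7947602 ]), np.float64(53.88045673132346), np.float64(0.172178070585205))
115 (array([ 517.44553915, -160.41612174]), np.float64(52.71557918396664), np.float64(0.16845563798646843))
inner ((320.8775634765625, 73.10661315917969), (116.25389099121094, 135.0317840576172), 28.234535217285156) (array([ 514.22804349, -159.50084295]), np.float64(45.5742134587391), np.float64(4.209333106876568))
top ((473.54254150390625, 222.86924743652344), (70.2677993774414, 71.90946960449219), 119.19967651367188)
108 (array([ 519.2545654 , -159.18628761]), np.float64(54.804425482491666), np.float64(0.25987420625189656))
115 (array([ 518.41217107, -157.22455855]), np.float64(54.348312594231245), np.float64(0.25771138867368804))
inner ((475.7320556640625, 222.85830688476562), (61.76522445678711, 63.11967849731445), 136.73619079589844) (array([ 518.40375174, -160.56616924]), np.float64(47.69504678417681), np.float64(1.1358989432502495))
tri (array([ 516.9661278 , -157.92549322,  114.8002283 ]), [np.float64(1.3114207370676594), np.float64(1.3114207370676056)])
tri (array([ 515.39283423, -158.17942442,  126.24608298]), [np.float64(1.6237872445543469), np.float64(1.6237872445543433)])
lid [-49.5273703  -34.84725516 -14.        ]
lid [ 40.31194771  43.28178612 -14.        ]
lid [-39.26138885  43.69256621 -14.        ]
```

Request:
carry_out(targets=[{"dp":[20,0,0],"yaw":0},{"dp":[50,0,0],"yaw":0},{"dp":[80,0,0],"yaw":0},{"dp":[98,0,10],"yaw":0},{"dp":[106,0.3,30],"yaw":0},{"dp":[106,0.3,60],"yaw":0},{"dp":[106,0.3,85],"yaw":0},{"dp":[106,0.3,110],"yaw":0},{"dp":[106,0.3,127],"yaw":0},{"dp":[106,0.3,134],"yaw":0},{"dp":[106,0.3,134],"yaw":0},{"dp":[106,0.3,134],"yaw":0}])

```text
clock: 9.72
eef_pos: [518.4, -159.0, 166.3]
tcp_rot: [3.141, 0.001, 2.288]
contact_force: [-0.2, -1.2, -1.1]
opening: 0.481
grasp_force: 60.3
```

```bash
python3 - <<'E'
from h import *
from rig import r
s=r.sense();print({k:s[k] for k in('clock','eef_pos','contact_force','wrist_torque','opening','grasp_force')})
a=r.grab_frame("scene");b=r.grab_frame("top")
cv2.imwrite("pics/p1.png",np.hstack([cv2.resize(a[230:380,170:340,::-1],(400,360),interpolation=2),cv2.resize(b[150:290,400:556,::-1],(400,360),interpolation=2)]))
E
```

```text
{'clock': 9.725, 'eef_pos': array([ 518.43496166, -158.97872987,  166.27590132]), 'contact_force': array([-0.15442647, -1.23818595, -1.09231687]), 'wrist_torque': array([-0.00936951, -0.00124282,  0.05569704]), 'opening': 0.48141851852612183, 'grasp_force': 60.32057762145996}
```

View pics/p1.png

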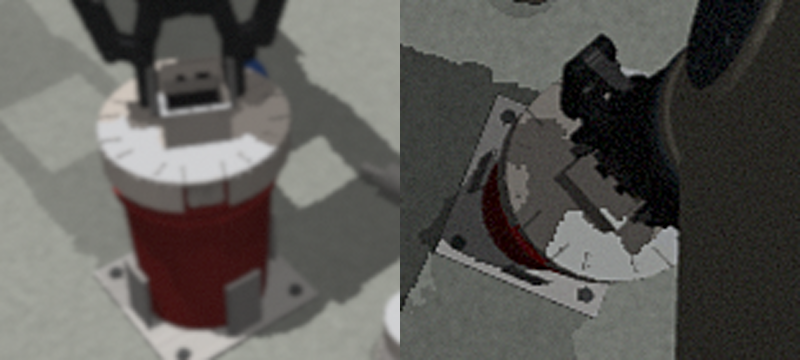

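The lid hangs level and centred over the tub in both views. I'm lowering it slowly onto the mouth.

Request:
carry_out(targets=[{"dp":[1,0,3],"yaw":0},{"dp":[1,0,6],"yaw":0},{"dp":[1,0,9],"yaw":0},{"dp":[1,0,12],"yaw":0},{"dp":[1,0,15],"yaw":0},{"dp":[1,0,18],"yaw":0},{"dp":[1,0,20],"yaw":0},{"dp":[1,0,20],"yaw":0}])

```text
clock: 10.82
eef_pos: [517.0, -158.0, 145.3]
tcp_rot: [-3.141, -0.0, 2.288]
contact_force: [-0.7, -0.1, -0.4]
opening: 0.477
grasp_force: 60.3
```

Request:
carry_out(targets=[{"dp":[0,0,1],"yaw":0},{"dp":[0,0,2],"yaw":0},{"dp":[0,0,3],"yaw":0},{"dp":[0,0,4],"yaw":0},{"dp":[0,0,5],"yaw":0},{"dp":[0,0,5],"yaw":0}])

```text
clock: 11.58
eef_pos: [517.0, -158.0, 140.3]
tcp_rot: [-3.141, -0.0, 2.288]
contact_force: [-2.4, 1.1, 0.0]
opening: 0.479
grasp_force: 60.5
```

Request:
carry_out(targets=[{"dp":[0.5,0,0.5],"yaw":0},{"dp":[0.5,0,1],"yaw":0},{"dp":[0.5,0,1.5],"yaw":0},{"dp":[0.5,0,2],"yaw":0},{"dp":[0.5,0,2],"yaw":0}])

```text
clock: 12.2
eef_pos: [516.9, -157.7, 138.5]
tcp_rot: [3.142, 0.0, 2.288]
contact_force: [-3.6, -0.6, 3.7]
opening: 0.475
grasp_force: 60.9
```

Request:
carry_out(targets=[{"dp":[0,0,0.5],"yaw":0},{"dp":[0,0,1],"yaw":0},{"dp":[0,0,1.5],"yaw":0},{"dp":[0,0,2],"yaw":0},{"dp":[0,0,2],"yaw":0}])

```text
clock: 12.82
eef_pos: [517.0, -157.7, 136.7]
tcp_rot: [3.142, 0.0, 2.288]
contact_force: [-3.2, 1.2, 7.1]
opening: 0.475
grasp_force: 61.4
```

Request:
carry_out(targets=[{"dp":[0,0,0.5],"yaw":0},{"dp":[0,0,1],"yaw":0},{"dp":[0,0,1],"yaw":0}])

```text
clock: 13.2
eef_pos: [517.0, -158.0, 135.9]
tcp_rot: [-3.142, 0.001, 2.288]
contact_force: [-4.1, -1.0, 8.5]
opening: 0.478
grasp_force: 61.4
```

Request:
carry_out(targets=[{"dp":[0.5,0,0.5],"yaw":0},{"dp":[0.5,0,1],"yaw":0},{"dp":[0.5,0,1.5],"yaw":0},{"dp":[0.5,0,1.5],"yaw":0}])

```text
clock: 13.7
eef_pos: [515.9, -157.2, 133.5]
tcp_rot: [-3.141, -0.001, 2.288]
contact_force: [-4.9, -1.5, -0.1]
opening: 0.475
grasp_force: 60.9
```

Request:
carry_out(targets=[{"dp":[0,0,0.5],"yaw":0},{"dp":[0,0,1],"yaw":0},{"dp":[0,0,1.5],"yaw":0},{"dp":[0,0,1.5],"yaw":0}])

```text
clock: 14.2
eef_pos: [516.7, -157.3, 132.4]
tcp_rot: [3.141, 0.0, 2.288]
contact_force: [-2.6, -0.0, -2.0]
opening: 0.48
grasp_force: 60.8
```

Request:
carry_out(targets=[{"dp":[0,0,0.5],"yaw":0},{"dp":[0,0,1],"yaw":0},{"dp":[0,0,1],"yaw":0}])

```text
clock: 14.58
eef_pos: [516.7, -157.3, 132.0]
tcp_rot: [3.141, 0.0, 2.288]
contact_force: [-4.7, -0.1, 5.9]
opening: 0.474
grasp_force: 61.6
```

Request:
carry_out(targets=[{"dp":[0,0,0.4],"yaw":0},{"dp":[0,0,0.8],"yaw":0},{"dp":[0,0,0.8],"yaw":0},{"dp":[0,0,0.8],"yaw":0}])

```text
clock: 15.08
eef_pos: [516.7, -157.3, 131.9]
tcp_rot: [3.141, 0.0, 2.288]
contact_force: [-7.6, 1.3, 15.4]
opening: 0.478
grasp_force: 62.6
```

Request:
carry_out(targets=[{"dp":[0,0,0.4],"yaw":0},{"dp":[0,0,0.8],"yaw":0},{"dp":[0,0,0.8],"yaw":0},{"dp":[0,0,0.8],"yaw":0}])

```text
clock: 15.58
eef_pos: [516.7, -157.3, 131.9]
tcp_rot: [3.141, 0.001, 2.288]
contact_force: [-10.4, 1.8, 24.3]
opening: 0.478
grasp_force: 63.6
```

The lid has stopped hard at the expected height (131.9) with 24 N on it. I'm unloading, then starting the slow pull.

Request:
carry_out(targets=[{"dp":[0.2,-0.2,-0.5],"yaw":0},{"dp":[0.2,-0.2,-1],"yaw":0},{"dp":[0.2,-0.2,-1.5],"yaw":0},{"dp":[0.2,-0.2,-2],"yaw":0},{"dp":[0.2,-0.2,-2.5],"yaw":0},{"dp":[0.2,-0.2,-3],"yaw":0},{"dp":[0.2,-0.2,-3],"yaw":0},{"dp":[0.2,-0.2,-3],"yaw":0}])

```text
clock: 16.58
eef_pos: [516.4, -157.3, 132.8]
tcp_rot: [3.141, 0.0, 2.288]
contact_force: [-0.1, -0.6, -1.4]
opening: 0.479
grasp_force: 60.9
```

Request:
carry_out(targets=[{"dp":[0,0,-0.2],"yaw":0},{"dp":[0,0,-0.4],"yaw":0},{"dp":[0,0,-0.6],"yaw":0},{"dp":[0,0,-0.6],"yaw":0}])

```text
clock: 17.08
eef_pos: [516.3, -157.3, 133.5]
tcp_rot: [3.142, 0.0, 2.288]
contact_force: [0.0, -0.1, -0.8]
opening: 0.474
grasp_force: 60.9
```

Request:
carry_out(targets=[{"dp":[0,0,-0.1],"yaw":0},{"dp":[0,0,-0.2],"yaw":0},{"dp":[0,0,-0.3],"yaw":0},{"dp":[0,0,-0.4],"yaw":0},{"dp":[0,0,-0.4],"yaw":0}])

```text
clock: 17.7
eef_pos: [516.2, -157.3, 133.7]
tcp_rot: [-3.141, -0.0, 2.288]
contact_force: [0.3, -0.1, -4.8]
opening: 0.479
grasp_force: 60.6
```

Request:
carry_out(targets=[{"dp":[0,0,-0.1],"yaw":0},{"dp":[0,0,-0.2],"yaw":0},{"dp":[0,0,-0.2],"yaw":0}])

```text
clock: 18.08
eef_pos: [516.1, -157.2, 133.8]
tcp_rot: [-3.141, -0.0, 2.288]
contact_force: [1.8, 0.1, -8.2]
opening: 0.477
grasp_force: 61.1
```

Request:
carry_out(targets=[{"dp":[0,0,-0.08],"yaw":0},{"dp":[0,0,-0.15],"yaw":0},{"dp":[0,0,-0.22],"yaw":0}])

```text
clock: 18.45
eef_pos: [515.9, -157.2, 133.9]
tcp_rot: [-3.141, -0.001, 2.288]
contact_force: [0.1, 0.0, -14.2]
opening: 0.479
grasp_force: 61.7
```

Request:
carry_out(targets=[{"dp":[0,0,0],"yaw":0},{"dp":[0,0,0],"yaw":0}])

```text
clock: 18.7
eef_pos: [515.9, -157.2, 133.9]
tcp_rot: [-3.141, -0.001, 2.288]
contact_force: [0.5, 0.0, -15.9]
opening: 0.476
grasp_force: 62.0
```

Request:
carry_out(targets=[{"dp":[0,0,0.25],"yaw":0},{"dp":[0,0,0.25],"yaw":0}])

```text
clock: 18.95
eef_pos: [516.0, -157.2, 133.9]
tcp_rot: [-3.141, -0.001, 2.288]
contact_force: [-0.1, 0.2, -14.1]
opening: 0.476
grasp_force: 62.1
```

```bash
python3 - <<'E'
from rig import r
s=r.sense();print(s['clock'],s['contact_force'],s['eef_pos'])
for _ in range(3):
    r.grab_frame("top");s=r.sense();print(s['clock'],s['contact_force'],s['eef_pos'])
E
```

```text
18.95 [ -0.12341251   0.23167995 -14.08481949] [ 515.95508517 -157.2151535   133.9139277 ]
19.0 [ -0.23721818   0.96014563 -13.36741499] [ 515.98309013 -157.20609679  133.93775536]
19.05 [ -0.88951567   0.02013379 -13.82257452] [ 515.96434615 -157.19405921  133.91131512]
19.1 [ -0.43162158   0.53250462 -12.88109881] [ 515.97976825 -157.21125096  133.92415085]
```

The pull overshot a little, peaking at about 16 N. I'll relax and repeat the ramp cleanly to about 10 N.

Request:
carry_out(targets=[{"dp":[0,0,0.5],"yaw":0},{"dp":[0,0,1],"yaw":0},{"dp":[0,0,1.6],"yaw":0},{"dp":[0,0,2],"yaw":0},{"dp":[0,0,2],"yaw":0},{"dp":[0,0,2],"yaw":0},{"dp":[0,0,2],"yaw":0}])

```text
clock: 19.98
eef_pos: [516.6, -157.4, 132.2]
tcp_rot: [3.141, 0.001, 2.288]
contact_force: [-0.6, -0.3, -0.8]
opening: 0.473
grasp_force: 63.5
```

Request:
carry_out(targets=[{"dp":[0,0,-0.2],"yaw":0},{"dp":[0,0,-0.4],"yaw":0},{"dp":[0,0,-0.55],"yaw":0},{"dp":[0,0,-0.7],"yaw":0},{"dp":[0,0,-0.85],"yaw":0},{"dp":[0,0,-1.0],"yaw":0},{"dp":[0,0,-1.1],"yaw":0},{"dp":[0,0,-1.2],"yaw":0},{"dp":[0,0,-1.3],"yaw":0},{"dp":[0,0,-1.3],"yaw":0},{"dp":[0,0,-1.3],"yaw":0},{"dp":[0,0,-1.3],"yaw":0}])

```text
clock: 21.48
eef_pos: [516.3, -157.3, 133.3]
tcp_rot: [3.142, 0.0, 2.288]
contact_force: [-0.4, 0.4, -1.3]
opening: 0.476
grasp_force: 63.5
```

Request:
carry_out(targets=[{"dp":[0,0,-0.04],"yaw":0},{"dp":[0,0,-0.08],"yaw":0},{"dp":[0,0,-0.12],"yaw":0},{"dp":[0,0,-0.16],"yaw":0},{"dp":[0,0,-0.2],"yaw":0},{"dp":[0,0,-0.24],"yaw":0},{"dp":[0,0,-0.28],"yaw":0},{"dp":[0,0,-0.32],"yaw":0},{"dp":[0,0,-0.32],"yaw":0},{"dp":[0,0,-0.32],"yaw":0}])

```text
clock: 22.72
eef_pos: [516.2, -157.3, 133.6]
tcp_rot: [-3.142, -0.0, 2.288]
contact_force: [-0.1, 0.5, -1.9]
opening: 0.477
grasp_force: 63.5
```

Request:
carry_out(targets=[{"dp":[0,0,-0.05],"yaw":0},{"dp":[0,0,-0.1],"yaw":0},{"dp":[0,0,-0.15],"yaw":0},{"dp":[0,0,-0.2],"yaw":0},{"dp":[0,0,-0.25],"yaw":0},{"dp":[0,0,-0.3],"yaw":0},{"dp":[0,0,-0.3],"yaw":0},{"dp":[0,0,-0.3],"yaw":0},{"dp":[0,0,-0.3],"yaw":0}])

```text
clock: 23.85
eef_pos: [516.1, -157.3, 133.8]
tcp_rot: [-3.141, -0.0, 2.288]
contact_force: [0.2, -0.6, -8.8]
opening: 0.473
grasp_force: 62.8
```

Request:
carry_out(targets=[{"dp":[0,0,-0.05],"yaw":0},{"dp":[0,0,-0.1],"yaw":0},{"dp":[0,0,-0.15],"yaw":0},{"dp":[0,0,-0.15],"yaw":0},{"dp":[0,0,-0.15],"yaw":0}])

```text
clock: 24.48
eef_pos: [516.1, -157.2, 133.9]
tcp_rot: [-3.141, -0.0, 2.288]
contact_force: [0.7, -0.8, -12.4]
opening: 0.475
grasp_force: 62.3
```

Request:
carry_out(targets=[{"dp":[0,0,0.1],"yaw":0},{"dp":[0,0,0.1],"yaw":0},{"dp":[0,0,0.1],"yaw":0}])

```text
clock: 24.85
eef_pos: [516.1, -157.2, 133.9]
tcp_rot: [-3.141, -0.0, 2.288]
contact_force: [-0.3, -0.4, -13.4]
opening: 0.477
grasp_force: 62.2
```

Request:
carry_out(targets=[{"dp":[0,0,0],"yaw":0},{"dp":[0,0,0],"yaw":0},{"dp":[0,0,0],"yaw":0},{"dp":[0,0,0],"yaw":0},{"dp":[0,0,0],"yaw":0}])

```text
clock: 25.48
eef_pos: [516.1, -157.2, 133.9]
tcp_rot: [-3.141, -0.0, 2.288]
contact_force: [-0.9, 1.2, -14.7]
opening: 0.477
grasp_force: 62.1
```

Request:
carry_out(targets=[{"dp":[0,0,0],"yaw":0},{"dp":[0,0,0],"yaw":0},{"dp":[0,0,0],"yaw":0},{"dp":[0,0,0],"yaw":0},{"dp":[0,0,0],"yaw":0}])

```text
clock: 26.1
eef_pos: [516.1, -157.2, 133.9]
tcp_rot: [-3.141, -0.0, 2.288]
contact_force: [-1.8, -0.1, -15.0]
opening: 0.477
grasp_force: 62.1
```

The controller creeps up towards its commanded height, so the force drifted to 15 N. I'm easing back to about 10.5 and holding there.

Request:
carry_out(targets=[{"dp":[0,0,0.4],"yaw":0},{"dp":[0,0,0.4],"yaw":0}])

```text
clock: 26.35
eef_pos: [516.5, -157.4, 133.9]
tcp_rot: [3.141, 0.0, 2.288]
contact_force: [-3.1, -0.7, -9.5]
opening: 0.477
grasp_force: 62.4
```

Request:
carry_out(targets=[{"dp":[0,0,-0.15],"yaw":0},{"dp":[0,0,-0.15],"yaw":0}])

```text
clock: 26.6
eef_pos: [516.4, -157.4, 133.9]
tcp_rot: [3.141, 0.0, 2.288]
contact_force: [-2.2, -0.1, -10.1]
opening: 0.473
grasp_force: 62.3
```

Request:
carry_out(targets=[{"dp":[0,0,0],"yaw":0},{"dp":[0,0,0],"yaw":0},{"dp":[0,0,0],"yaw":0}])

```text
clock: 26.98
eef_pos: [516.5, -157.4, 133.9]
tcp_rot: [3.141, 0.0, 2.288]
contact_force: [-2.2, 0.0, -9.1]
opening: 0.479
grasp_force: 62.4
```

Request:
carry_out(targets=[{"dp":[0,0,0],"yaw":0},{"dp":[0,0,0],"yaw":0},{"dp":[0,0,0],"yaw":0}])

```text
clock: 27.35
eef_pos: [516.4, -157.3, 133.9]
tcp_rot: [3.141, 0.0, 2.288]
contact_force: [-1.6, 0.8, -8.5]
opening: 0.476
grasp_force: 62.5
```

Request:
carry_out(targets=[{"dp":[0,0,0],"yaw":0},{"dp":[0,0,0],"yaw":0},{"dp":[0,0,0],"yaw":0}])

```text
clock: 27.72
eef_pos: [516.4, -157.4, 133.9]
tcp_rot: [3.141, 0.0, 2.288]
contact_force: [-1.3, 0.6, -7.5]
opening: 0.48
grasp_force: 62.6
```

Request:
carry_out(targets=[{"dp":[0,0,0],"yaw":0},{"dp":[0,0,0],"yaw":0},{"dp":[0,0,0],"yaw":0}])

```text
clock: 28.1
eef_pos: [516.5, -157.4, 133.9]
tcp_rot: [3.141, 0.0, 2.288]
contact_force: [0.1, 0.3, -7.5]
opening: 0.476
grasp_force: 62.7
```

Request:
carry_out(targets=[{"dp":[0,0,-0.05],"yaw":0},{"dp":[0,0,-0.1],"yaw":0},{"dp":[0,0,-0.15],"yaw":0},{"dp":[0,0,-0.15],"yaw":0},{"dp":[0,0,-0.15],"yaw":0},{"dp":[0,0,-0.12],"yaw":0}])

```text
clock: 28.85
eef_pos: [516.4, -157.4, 133.9]
tcp_rot: [3.141, 0.0, 2.288]
contact_force: [-0.3, 0.6, -9.8]
opening: 0.478
grasp_force: 62.7
```

Request:
carry_out(targets=[{"dp":[0,0,0],"yaw":0},{"dp":[0,0,0],"yaw":0},{"dp":[0,0,0],"yaw":0},{"dp":[0,0,0],"yaw":0}])

```text
clock: 29.35
eef_pos: [516.4, -157.3, 133.9]
tcp_rot: [3.141, 0.0, 2.288]
contact_force: [2.4, -0.9, -10.5]
opening: 0.476
grasp_force: 62.6
```

Request:
carry_out(targets=[{"dp":[0,0,0],"yaw":0},{"dp":[0,0,0],"yaw":0},{"dp":[0,0,0],"yaw":0},{"dp":[0,0,0],"yaw":0}])

```text
clock: 29.85
eef_pos: [516.4, -157.3, 133.9]
tcp_rot: [3.141, 0.0, 2.288]
contact_force: [1.7, -0.6, -9.1]
opening: 0.477
grasp_force: 62.6
```

Request:
carry_out(targets=[{"dp":[0,0,0],"yaw":0},{"dp":[0,0,0],"yaw":0},{"dp":[0,0,0],"yaw":0},{"dp":[0,0,0],"yaw":0}])

```text
clock: 30.35
eef_pos: [516.3, -157.3, 133.9]
tcp_rot: [3.142, 0.0, 2.288]
contact_force: [2.5, -0.3, -9.5]
opening: 0.478
grasp_force: 62.6
```

Request:
carry_out(targets=[{"dp":[0,0,-0.06],"yaw":0},{"dp":[0,0,-0.1],"yaw":0},{"dp":[0,0,-0.08],"yaw":0},{"dp":[0,0,-0.06],"yaw":0}])

```text
clock: 30.85
eef_pos: [516.2, -157.3, 133.9]
tcp_rot: [-3.141, -0.0, 2.288]
contact_force: [2.3, -0.3, -10.2]
opening: 0.478
grasp_force: 62.4
```

Request:
carry_out(targets=[{"dp":[0,0,0],"yaw":0},{"dp":[0,0,0],"yaw":0},{"dp":[0,0,0],"yaw":0},{"dp":[0,0,0],"yaw":0},{"dp":[0,0,0],"yaw":0}])

```text
clock: 31.48
eef_pos: [516.3, -157.3, 133.9]
tcp_rot: [-3.142, -0.0, 2.288]
contact_force: [2.3, -1.9, -10.2]
opening: 0.481
grasp_force: 62.4
```

Request:
carry_out(targets=[{"dp":[0,0,0],"yaw":0},{"dp":[0,0,0],"yaw":0},{"dp":[0,0,0],"yaw":0},{"dp":[0,0,0],"yaw":0},{"dp":[0,0,0],"yaw":0}])

```text
clock: 32.1
eef_pos: [516.3, -157.3, 133.9]
tcp_rot: [-3.142, -0.0, 2.288]
contact_force: [2.1, -1.3, -10.9]
opening: 0.475
grasp_force: 62.4
```

Held at about 10–11 N for over a second. I'm lowering the lid back onto the rim with a light press.

Request:
carry_out(targets=[{"dp":[0,0,0.3],"yaw":0},{"dp":[0,0,0.7],"yaw":0},{"dp":[0,0,1.2],"yaw":0},{"dp":[0,0,1.7],"yaw":0},{"dp":[0,0,2.1],"yaw":0},{"dp":[0,0,2.4],"yaw":0},{"dp":[0,0,2.4],"yaw":0},{"dp":[0,0,2.4],"yaw":0}])

```text
clock: 33.1
eef_pos: [516.5, -157.4, 132.0]
tcp_rot: [3.141, 0.0, 2.288]
contact_force: [-1.1, 0.7, 5.4]
opening: 0.479
grasp_force: 64.3
```

Request:
carry_out(targets=[{"dp":[0,0,0],"yaw":0},{"dp":[0,0,0],"yaw":0}])

```text
clock: 33.35
eef_pos: [516.5, -157.3, 132.0]
tcp_rot: [3.141, 0.0, 2.288]
contact_force: [-1.5, 0.9, 4.6]
opening: 0.475
grasp_force: 64.3
```

Request:
carry_out(targets=[{"dp":[0,0,0.5],"yaw":0},{"dp":[0,0,1],"yaw":0},{"dp":[0,0,1],"yaw":0},{"dp":[0,0,0.5],"yaw":0},{"dp":[0,0,0],"yaw":0}])

```text
clock: 33.98
eef_pos: [516.5, -157.3, 132.0]
tcp_rot: [3.141, 0.001, 2.288]
contact_force: [-1.6, 0.5, 2.2]
opening: 0.477
grasp_force: 64.0
```

Request:
carry_out(targets=[{"dp":[0,0,0],"yaw":0},{"dp":[0,0,0],"yaw":0},{"dp":[0,0,0],"yaw":0},{"dp":[0,0,0],"yaw":0},{"dp":[0,0,0],"yaw":0},{"dp":[0,0,0],"yaw":0},{"dp":[0,0,0],"yaw":0},{"dp":[0,0,0],"yaw":0}], fingers=1)

```text
clock: 34.98
eef_pos: [516.3, -157.3, 131.5]
tcp_rot: [3.142, 0.0, 2.288]
contact_force: [0.6, 0.0, 0.5]
opening: 1.001
grasp_force: 0.0
```

Request:
carry_out(targets=[{"dp":[0,0,-5],"yaw":0},{"dp":[0,0,-20],"yaw":0},{"dp":[0,0,-45],"yaw":0},{"dp":[0,0,-75],"yaw":0},{"dp":[-20,0,-110],"yaw":0},{"dp":[-50,0,-140],"yaw":0},{"dp":[-80,0,-150],"yaw":0},{"dp":[-110,0,-150],"yaw":0},{"dp":[-130,0,-150],"yaw":0},{"dp":[-130,0,-150],"yaw":0},{"dp":[-130,0,-150],"yaw":0}])

```text
clock: 36.35
eef_pos: [601.2, -254.8, 281.9]
tcp_rot: [3.142, -0.0, 2.288]
contact_force: [-0.0, 0.2, -0.5]
opening: 1.004
grasp_force: 0.0
```

```bash
python3 - <<'E'
from h import *
from rig import r
s=r.sense();print({k:s[k] for k in('clock','eef_pos','contact_force','opening','grasp_force')})
a=r.grab_frame("scene");c=r.get_calibration("wrist");b=r.grab_frame("wrist");np.savez("w4.npz",im=b,**c)
cv2.imwrite("pics/f1.png",np.hstack([cv2.resize(a[230:380,170:340,::-1],(400,360),interpolation=2),cv2.resize(b[:,:,::-1],(400,300))[:, :] if 0 else cv2.resize(b[:,:,::-1],(400,360))]))
E
```

```text
{'clock': 36.35, 'eef_pos': array([ 601.17145042, -254.82357569,  281.944033  ]), 'contact_force': array([-0.00943909,  0.16267207, -0.541618  ]), 'opening': 1.003889831693587, 'grasp_force': 0.0}
```

View pics/f1.png

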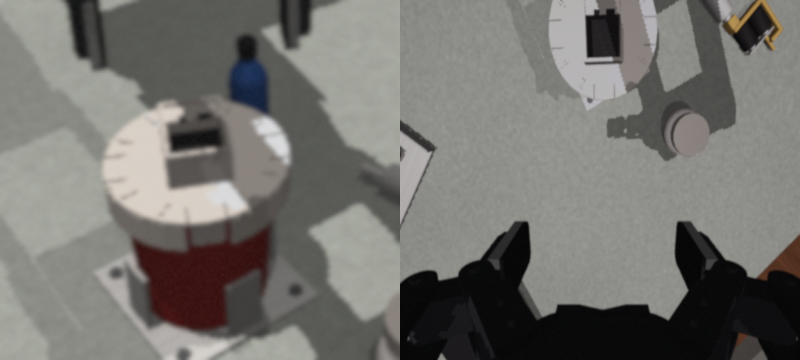

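The lid sits level on the tub, and the bottle, jar and machine look undisturbed. The gripper is clear, so I'm handing in.

```bash
python3 -c "
from rig import r
print(r.sign_off())"
```

```text
the job is handed in; nothing more can be done
None
```

The lid is clipped fully home on the tub and held a pull of about 10–11 N for over a second, but my first tries overshot to about 16 N and 15 N; the job is handed in.

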